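Weigh the wound spool: unlock and draw it off the winder spindle

ROBOT

A 6-joint arm with a two-finger parallel gripper is mounted at the origin on the work surface. World frame = base frame: x ahead of the robot, y to its left, z up, the work surface at z = 0. Lengths are in m, angles in rad, forces in N, time in s.
With the tool pointing down it reaches from about 0.35 to 0.775 m from the base axis. Payload 7.3 kg.
Tool frame: the origin (TCP) lies at the very end of the fingers, on their centre line; the grasp point (between the pads) lies 19 mm behind it (robot.pinch_z is the distance from the TCP to the grasp point, in m); z points along the fingers, y is the line along which they close (so a half turn about z gives the same grasp; the last joint's range is limited). The gripper opens to 92 mm and grips with 3 to 60 N. Pads are 19 mm wide; open, the fingers measure 130 mm over their backs; the gripper's body (75 mm by 190 mm) begins 47 mm behind the grasp point.
Start: joints at [-0.146, 0.342, 1.524, -0, 1.275, -0.146], TCP at [0.525, 0, 0.227] pointing down, gripper open.
Joint ranges: [-2.53, 2.53], [-0.77, 2.02], [0.04, 2.7], [-1, 4.14], [0.28, 2.66], [-3.11, 3.11]. Speed limits (rad/s): [2.57, 2.57, 3.14, 3.14, 3.14, 3.14].

INTERFACE

Orientations are given as [roll, pitch, yaw] about the fixed x, y, z axes, in that order (R = Rz(yaw) Ry(pitch) Rx(roll)).
In Python, from cell import robot gives the robot as it stands.
- The arm moves only by the tool move_arm, never from a script. Its argument "motion" is a list of rows, each a list of 6 numbers: the shift along the tool's x, y, z in units of 0.1 m (1.0 is 0.1 m), then the turn, a rotation vector about the tool's x, y, z in units of pi rad (1.0 is pi rad). In form: [[dx, dy, dz, rx, ry, rz], ...]. A call has 1 to 12 rows; each row is the pose to reach, as a shift and turn from the pose commanded when the call began, along the tool's axes at that moment, turning the shorter way round; what a row does not reach only later rows make up. A row lasts 1/8 s, in which the tool goes at most 62.5 mm and 10.7 degrees, less where a joint would pass 70% of its speed; a pose out of reach is approached as far as the arm can. A call with a number of a shift or a turn outside -1 to 1 is refused whole. A call with a gripper value outside its range is refused whole. "fingers" is the opening, from -1 (shut) to 1 (fully open), set as the call begins (left out, the last holds). The fingers move at their own pace and stop on an object; "newtons" is the grip in N (left out, the last holds). Time passes only in rows, so rows that repeat a pose let the fingers close. It gives the time, the measured TCP pose, the force, the opening and the grip force at its end, in the units of the state.
- robot.observe(): the state, without advancing time (a new reading comes with each control period).
- robot.read_camera(name): name is "scene" or "side" or "wrist"; returns a dict with "image" (480x640x3 uint8, red, green, blue), "range_z" (480x640 float32, m along the optical axis (not along the pixel's ray), 0 where there is no reading), "vfov" (degrees; the focal length in pixels is half the picture's height over the tangent of half this angle, whatever the lens; pixels are square), "cx", "cy" (the principal point, pixels), "extrinsics" (4x4, takes a point from camera to world coordinates); the wrist camera has in their place "hand_eye" (4x4, takes a point from camera to tool coordinates, whose origin is the TCP and whose axes are the flange's). Camera axes: x right, y up, looking along -z (the intrinsics and any distortion apply to the point x, -y, -z); pixel columns grow to the right and rows downward; lengths in m; the calibration is good to about 2 mm. A picture is of the moment at which its call begins: read the wrist's pose just before it.
- robot.hand_in(): hands the job in; it is judged then, once.
The state is a dict: "time": time; "qpos": joint angles; "qvel": joint speeds; "joint_efforts": joint torques, N m; "tool_pos": TCP position; "tool_rot": TCP orientation; "contact_force": force on the tool from outside, world axes, zero at the start; "torque": the same for the moment, N m; "opening": finger opening in m; "grip_force": force on a finger pad.
Only numpy, scipy, OpenCV 4.12 (cv2) and the standard library are available. Lean on these libraries where they do the work, as an engineer would, in place of code of your own. Each camera call takes 0.05 s, during which the arm holds its last target. There are 200 camera calls.

TASK

Take the wound wire spool off the winder's upright spindle and stand it upright on the pan of the weighing scale, let go of it, and leave everything else on the bench where it is. A cross-pin hidden inside locks the spool: turn it anticlockwise by its wing, feeling for the angle at which it lifts freely, and draw it straight up without wrenching it. Set it down gently, as the scale must not be overloaded.

Things in the scene. Friction and masses are not known exactly. Their poses are not given: they have to be found in the camera images.
- spool: the wound spool standing on the winder stand: black 60 mm flanges, silver wire between them, 0.2 to 0.35 kg, hollow, closed on top, 70 mm high in all with its wing. Origin at the centre of its underside, z up. Pulling or pressing it against the stand with more than 45 N damages the lock.
- wing (a point): centre of the upright grip wing on the spool's top flange, 58 mm above the spool's origin: 44 mm long along the spool's x, 12 mm thick along its y (grip it across this), 24 mm high, from the top flange at 46 mm to 70 mm above the spool's origin.
- keyhole (a point): centre of the spool's underside. Its 5 mm bottom plate has a 14 mm square bore and a 10 mm slot across it along the spool's x. Locked, the spool lifts 5 mm, then meets the pin. It passes only with the slot over the hidden pin, within about 0.16 rad: an anticlockwise turn (from above) of 0.3 to 1.5 rad from the start, different each time, not visible. It turns easily.
- stand: the winder stand, fixed to the bench: dark steel base plate 120 x 100 x 22 mm (x, y, z) with a low motor barrel (to 46 mm high) reaching from its +x edge to 130 mm from the origin. Origin under the centre of the base at bench level, z up.
- seat (a point): centre of the round seat on the stand, 28 mm above the bench, where the spool stands. The 8 mm spindle rises 37 mm from here, inside the spool with 3 mm of play all round; its 4 mm square cross-pin, 34 mm long, sits 12.5 mm up. The spindle is braked and does not turn. Raised straight up by 45 mm the spool is clear of it.
- scale: the weighing scale, fixed to the bench: grey body 150 x 180 x 24 mm (x, y, z), origin under its centre at bench level; its display is at the -x side and the round steel pan is centred 15 mm to the +x side of the origin.
- pan_top (a point): centre of the top face of the scale's round steel pan (116 mm across), about 46 mm above the bench when empty; z up.
- pan (a joint): how far the pan is pressed down, m: nearly 0 empty, about 1 mm more per newton; above 0.0115 (about 11 N) the scale is overloaded.
- pliers: flat-nose pliers with blue grips lying flat, about 115 x 50 x 13 mm, jaws along its +x; origin at its underside; loose, to be left alone
- cutters: side cutters with red grips lying flat, about 115 x 50 x 13 mm, jaws along its +x; origin at its underside; loose, to be left alone
- loupe: low round black loupe, 52 mm across, 24 mm high; origin at its underside; loose, to be left alone
- bench_block: square steel bench block, 65 x 65 x 20 mm; origin at its underside; loose, to be left alone
- ring_box: closed blue ring box, 51 x 51 x 40 mm; origin at its underside; loose, to be left alone
- empty_bobbin: small empty wooden bobbin standing upright, 44 mm across, 40 mm high; origin at its underside; loose, to be left alone
- file: hand tool with a straight shank lying flat, 170 mm long; origin at its underside; loose, to be left alone
- compound_bar: bar of reddish-brown polishing compound, 90 x 35 x 30 mm; origin at its underside; loose, to be left alone
Not all that is in view belongs to the job. What is meant by the scale is not red, and is the larger of those in its own colour. What is shaped like the spool but orange or white is not meant.

How it is judged:
On the way:
1. the spool has been drawn up off the spindle, upright and clear of its tip (z of spool in the frame of stand above 0.072 m and angle between spool's own z axis and vertical below 0.35 rad), for 0.1 s.
At the end, for the whole second after the job is handed in: the spool stands upright (within 0.1 rad) and at rest on the scale's pan, wholly on it (its axis within 27 mm of the pan's centre), its weight on the pan and nothing holding it (horizontal distance between spool and pan_top below 0.027 m and angle between spool's own z axis and vertical below 0.1 rad and z of spool in the frame of pan_top between -0.004 and 0.004 m and value of joint pan above 0.0015 m and linear speed of spool below 0.02 m/s); the robot touches nothing.
It fails at once if the spool is pulled or pressed against the winder stand with more than 45 N (contact force between spool and stand above 45 N).
It fails at once if the scale is overloaded: its pan pressed down more than 11.5 mm (about 11 N), by pressing or dropping (value of joint pan above 0.0115 m).
It fails at once if the spool is tipped over (more than 0.7 rad) (angle between spool's own z axis and vertical above 0.7 rad).
It fails at once if another thing on the bench is shifted by more than 25 mm (distance of any of pliers, cutters, loupe, bench_block, ring_box, empty_bobbin, file, compound_bar from where it was at the start of the episode above 0.025 m).
It also fails if it takes over 61 s, if anything falls off the work surface, if the arm or the gripper's body presses on something with over 40 N, if the wrist force passes 120 N, or if a joint passes its speed limit or range.

## Working session

There is one attempt and no reset: what is moved stays moved. The work goes in short steps, Python scripts to look and compute and a tool call to move; the robot and the scene stay as the last step left them, time stands still between calls to the robot, and variables do not carry over. Pictures are saved under pics/ and viewed, at most 10 in all, crops included, and the job is handed in when it is done.

Besides the shell and the picture viewer there is one more tool, called as a command line: name --pt "numbers of a row" for each row, then --argument value for the rest. move_arm: Moves the arm, as the interface text tells. Shifts and turns lie within -1 to 1; 1 stands for 0.1 m of shift or pi rad of turn. Its arguments: {"type":"object","properties":{"motion":{"type":"array"},"fingers":{"type":"number"},"newtons":{"type":"number"}},"required":["motion"]}

```bash
mkdir -p pics; cat > h.py <<'E'
import numpy as np,cv2
from cell import robot
from scipy.spatial.transform import Rotation as R
def cam(n):
    s=robot.observe(); c=robot.read_camera(n)
    if n=='wrist':
        T=np.eye(4);T[:3,:3]=R.from_euler('xyz',s['tool_rot']).as_matrix();T[:3,3]=s['tool_pos']
        c['E']=T@np.array(c['hand_eye'])
    else: c['E']=np.array(c['extrinsics'])
    c['f']=240/np.tan(np.radians(c['vfov'])/2)
    return c
def cloud(c):
    v,u=np.mgrid[:480,:640]; z=c['range_z']
    P=np.stack([(u-c['cx'])/c['f']*z,-(v-c['cy'])/c['f']*z,-z],-1)
    W=P@c['E'][:3,:3].T+c['E'][:3,3]; W[z==0]=np.nan
    return W
def save(n,im): cv2.imwrite('pics/'+n,im[...,::-1])
E
python3 - <<'E'
from h import *
for n in ['scene','side']:
    c=cam(n); save(n+'0.png',c['image']); np.savez(n+'0.npz',W=cloud(c),im=c['image']); print(n,{k:c[k] for k in c if k not in('image','range_z')})
print(robot.observe())
E
```

```text
scene {'vfov': 55.08549746669392, 'cx': 319.231810029285, 'cy': 242.29412740278065, 'extrinsics': array([[-0.1681005 , -0.71620793,  0.67733923,  1.10417278],
       [ 0.98568148, -0.11292109,  0.12522317,  0.13301174],
       [-0.01319994,  0.68869081,  0.72493498,  0.77804977],
       [ 0.        ,  0.        ,  0.        ,  1.        ]]), 'E': array([[-0.1681005 , -0.71620793,  0.67733923,  1.10417278],
       [ 0.98568148, -0.11292109,  0.12522317,  0.13301174],
       [-0.01319994,  0.68869081,  0.72493498,  0.77804977],
       [ 0.        ,  0.        ,  0.        ,  1.        ]]), 'f': np.float64(460.19706437361583)}
side {'vfov': 43.02039188077096, 'cx': 327.8191864431208, 'cy': 244.33203322506904, 'extrinsics': array([[-0.97774938,  0.14788335, -0.14878396,  0.26160133],
       [-0.20977015, -0.68376297,  0.69890249,  0.89702732],
       [ 0.00162308,  0.71456191,  0.69957033,  0.97706876],
       [ 0.        ,  0.        ,  0.        ,  1.        ]]), 'E': array([[-0.97774938,  0.14788335, -0.14878396,  0.26160133],
       [-0.20977015, -0.68376297,  0.69890249,  0.89702732
[... 154 characters left out ...]
893805)}
{'time': 0.1, 'qpos': array([-1.45980203e-01,  3.42689907e-01,  1.52492296e+00, -7.42423969e-06,
        1.27537303e+00, -1.46001690e-01]), 'qvel': array([-0.00057137, -0.00179111, -0.00337402, -0.00067675,  0.00057602,
       -0.00031407]), 'joint_efforts': array([ 1.49919495e-03, -4.32001984e+01, -2.44694173e+01,  7.19219679e-02,
        5.25739230e-02, -9.79429342e-05]), 'tool_pos': array([5.24644133e-01, 8.26901514e-05, 2.26094804e-01]), 'tool_rot': array([-3.14021320e+00, -1.95669910e-04,  1.57081984e+00]), 'contact_force': array([ 0.20337781, -0.86454849,  0.73406318]), 'torque': array([-0.0167076 , -0.02520255, -0.00517987]), 'grip_force': 0.0, 'opening': 0.09197533962484175}
```

View pics/scene0.png

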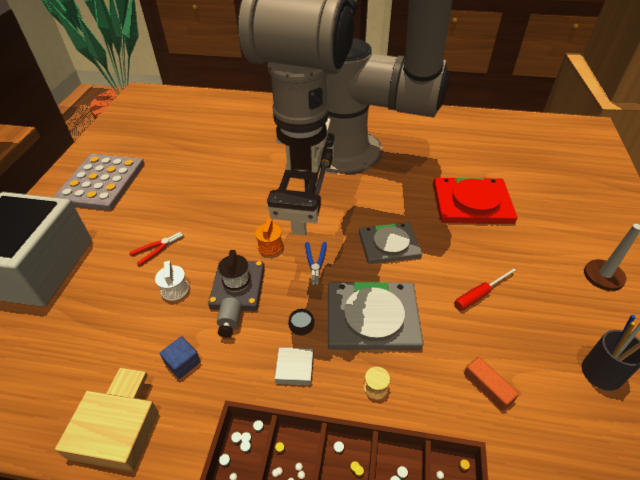

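View pics/side0.png

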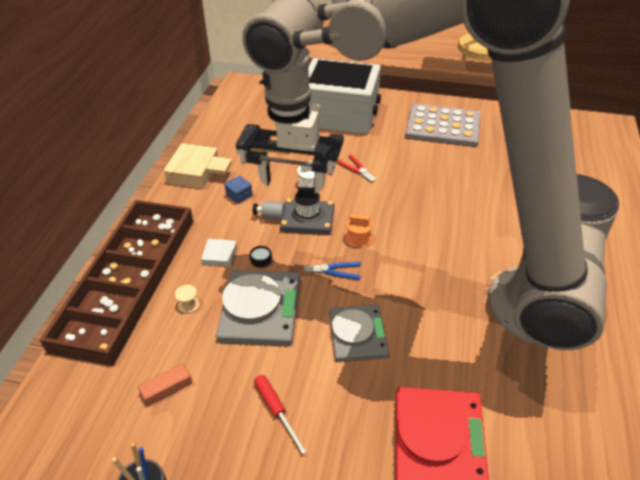

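Candidates in the scene view:
- **Spools:** black on the stand at (235,270), orange at (268,240), white at (172,282). The black one on the winder fits.
- **Scales:** red at (475,198), small grey at (390,241), large grey at (375,315). The large grey one fits, being not red and the larger of its colour.

Next I'll measure both and confirm them in one crop.

```bash
python3 - <<'E'
from h import *
d=np.load('scene0.npz');W=d['W'];im=d['im']
save('crop.png',cv2.resize(im[200:360,190:440],None,fx=3.2,fy=3.2,interpolation=2))
for n in ['scene','side']:
    d=np.load(n+'0.npz');W=d['W']
    def box(p): return np.all(np.isfinite(W),-1)&p
    x,y,z=W[...,0],W[...,1],W[...,2]
    if n=='scene':
        us,vs=np.meshgrid(np.arange(640),np.arange(480))
        p=W[315,375]; s=W[270,235]; print('pan px',p,'spool px',s)
        P0,S0=p,s
    m=(np.hypot(x-P0[0],y-P0[1])<0.12)&(z>0.039)&(z<0.053)
    q=W[m][:,:2].astype(np.float32); c,r=cv2.minEnclosingCircle(q); print(n,'pan',c,r,np.median(W[m][:,2]),m.sum())
    m=(np.hypot(x-S0[0],y-S0[1])<0.05)&(z>0.0805)&(z<0.105)
    q=W[m]; print('wing n',m.sum(),q[:,2].max(), q.mean(0), cv2.minAreaRect(q[q[:,2]>.092][:,:2].astype(np.float32)))
    m=(np.hypot(x-S0[0],y-S0[1])<0.06)&(z>0.070)&(z<0.079)
    q=W[m][:,:2].astype(np.float32); print('flange',cv2.minEnclosingCircle(q),len(q))
    m=(np.hypot(x-S0[0],y-S0[1])<0.10)&(z>0.018)&(z<0.026)
    q=W[m][:,:2].astype(np.float32); print('stand',cv2.minAreaRect(q),len(q))
E
```

```text
pan px [0.58979065 0.14362851 0.04299142] spool px [ 0.54634051 -0.14323486  0.07182431]
scene pan (0.6149158477783203, 0.15102575719356537) 0.09376009553670883 0.04424295985865456 2419
wing n 153 0.10068773410837695 [ 0.53998316 -0.14882611  0.09347938] ((0.5364958047866821, -0.15072466433048248), (0.0429689921438694, 0.012163348495960236), 10.567367553710938)
flange ((0.536399781703949, -0.15059036016464233), 0.030415866523981094) 391
stand ((0.5600425601005554, -0.1470557153224945), (0.1685706228017807, 0.09971009194850922), 7.466256618499756) 1157
side pan (0.6160603165626526, 0.149186909198761) 0.09337661415338516 0.04499203990269934 2048
wing n 153 0.10105091816182443 [ 0.53632968 -0.14637526  0.09210109] ((0.5377144813537598, -0.14830493927001953), (0.036636993288993835, 0.014710256829857826), 12.349360466003418)
flange ((0.5359023213386536, -0.14834833145141602), 0.03032592684030533) 212
stand ((0.560335636138916, -0.1460280865430832), (0.1709144115447998, 0.10342029482126236), 6.471973419189453) 980
```

View pics/crop.png

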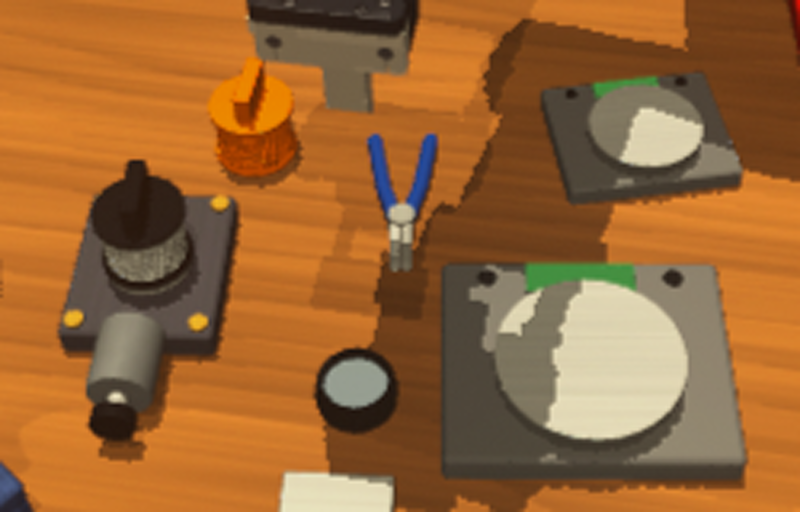

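The crop confirms it: black spool on the winder (crop 140,230) and the large grey scale with its pan at (crop 590,360). Now I'll move above the spool and turn to its wing.

move_arm --pt "-0.5 0.11 0 0 0 0.06" --pt "-1 0.11 0 0 0 0.12" --pt "-1 0.11 0 0 0 0.18" --pt "-1 0.11 0 0 0 0.24" --pt "-1 0.11 0 0 0 0.3" --pt "-1 0.11 0 0 0 0.36" --pt "-1 0.11 0 0 0 0.42" --pt "-1 0.11 0 0 0 0.44" --pt "-1 0.11 0 0 0 0.44" --fingers 0.1

```text
time: 1.23
tool_pos: [0.5358, -0.0999, 0.2264]
tool_rot: [-3.141, 0.001, 0.189]
contact_force: [0.1, -0.5, -0.4]
opening: 0.0507
grip_force: 0.0
```

move_arm --pt "-0.09 0.48 0 0 0 0" --pt "-0.09 0.48 0 0 0 0" --pt "-0.09 0.48 0 0 0 0"

```text
time: 1.6
tool_pos: [0.5359, -0.1486, 0.2264]
tool_rot: [-3.141, 0.0, 0.189]
contact_force: [-0.2, 0.1, -0.7]
opening: 0.0502
grip_force: 0.0
```

```bash
python3 - <<'E'
from h import *
c=cam('wrist');save('w1.png',c['image']);W=cloud(c);s=robot.observe();print(s['tool_pos'],s['tool_rot'],s['contact_force'],s['qpos'])
x,y,z=W[...,0],W[...,1],W[...,2];n=np.hypot(x-.536,y+.149)<.06
for lo,hi in((.09,.103),(.07,.078)):
    m=(n&(z>lo)&(z<hi)).astype(np.uint8); m=cv2.morphologyEx(m,cv2.MORPH_OPEN,np.ones((3,3)))>0
    q=W[m]; 
    if len(q): print(lo,len(q),np.median(q[:,2]),cv2.minAreaRect(q[:,:2].astype(np.float32)),cv2.minEnclosingCircle(q[:,:2].astype(np.float32)))
for f in('scene','side'):
    W=np.load(f+'0.npz')['W'];x,y,z=W[...,0],W[...,1],W[...,2]
    m=((np.hypot(x-.61,y-.15)<.12)&(z>.038)&(z<.053)).astype(np.uint8)
    m=cv2.morphologyEx(m,cv2.MORPH_OPEN,np.ones((7,7)))>0
    q=W[m];print(f,'pan',len(q),np.median(q[:,2]),cv2.minEnclosingCircle(q[:,:2].astype(np.float32)),cv2.minAreaRect(q[:,:2].astype(np.float32)))
    m=((np.hypot(x-.61,y-.15)<.15)&(z>.015)&(z<.03)).astype(np.uint8)
    m=cv2.morphologyEx(m,cv2.MORPH_OPEN,np.ones((3,3)))>0
    print('body',cv2.minAreaRect(W[m][:,:2].astype(np.float32)))
E
```

```text
[ 0.53602362 -0.14822528  0.22656293] [-3.14096079e+00  2.59031317e-04  1.89333568e-01] [0.11243848 0.61969962 0.38272187] [-4.07814589e-01  3.99670039e-01  1.43687371e+00  3.90515728e-04
  1.30561841e+00  9.73545797e-01]
0.09 931 0.09735521608518027 ((0.5359680652618408, -0.15407949686050415), (0.04434087872505188, 0.0119085144251585), 10.792301177978516) ((0.5359548926353455, -0.15384872257709503), 0.022460930049419403)
0.07 3253 0.07351972548768504 ((0.5366710424423218, -0.15389275550842285), (0.05835196375846863, 0.05849405378103256), 10.829728126525879) ((0.5359495878219604, -0.15391169488430023), 0.029990533366799355)
scene pan 2325 0.04426676536031493 ((0.5805056691169739, 0.1414138823747635), 0.05966506153345108) ((0.5813906192779541, 0.14150376617908478), (0.11620625108480453, 0.11382250487804413), 9.805434226989746)
body ((0.5955557823181152, 0.11605876684188843), (0.19488510489463806, 0.23549702763557434), 9.202655792236328)
side pan 1942 0.04504330867029693 ((0.5803231596946716, 0.14126084744930267), 0.06011330336332321) ((0.581638753414154, 0.1417597532272339), (0.11056312173604965, 0.11999308317899704), 19.734909057617188)
body ((0.6081668138504028, 0.12036172300577164), (0.22732949256896973, 0.23568037152290344), 8.833389282226562)
```

View pics/w1.png

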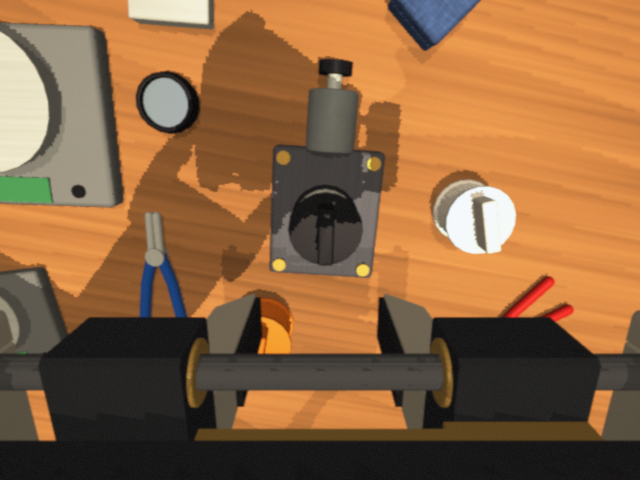

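The wrist view shows the spool's wing at (325,235), running along the stand axis, with the orange and white decoys well to the sides. I'll descend partway and look again.

move_arm --pt "0 0.02 0.4 0 0 0" --pt "-0.01 0.04 0.85 0 0 0" --pt "-0.01 0.04 0.95 0 0 0" --pt "-0.01 0.04 0.95 0 0 0"

```text
time: 2.15
tool_pos: [0.5363, -0.1524, 0.1322]
tool_rot: [-3.141, -0.0, 0.189]
contact_force: [1.0, 0.4, 0.6]
opening: 0.0502
grip_force: 0.0
```

```bash
python3 - <<'E'
from h import *
c=cam('wrist');save('w2.png',c['image']);W=cloud(c);s=robot.observe();print(s['tool_pos'],s['tool_rot'],s['contact_force'])
x,y,z=W[...,0],W[...,1],W[...,2];n=np.hypot(x-.536,y+.151)<.06
for lo,hi in((.09,.103),(.07,.078)):
    m=(n&(z>lo)&(z<hi)).astype(np.uint8); m=cv2.morphologyEx(m,cv2.MORPH_OPEN,np.ones((3,3)))>0
    q=W[m]; 
    if len(q): print(lo,len(q),np.median(q[:,2]),cv2.minAreaRect(q[:,:2].astype(np.float32)),cv2.minEnclosingCircle(q[:,:2].astype(np.float32)))
print(c['E'],c['hand_eye'])
c=cam('side');save('s2.png',c['image'][130:260,230:400].repeat(4,0).repeat(4,1))
E
```

```text
[ 0.53686083 -0.15280623  0.13313062] [ 3.14050543e+00 -1.82369570e-03  1.89209501e-01] [ 0.347902    0.04746459 -0.00832272]
0.09 1855 0.09733599890583408 ((0.5361841917037964, -0.1539490967988968), (0.04438105225563049, 0.011885852552950382), 10.503682136535645) ((0.5361634492874146, -0.15443021059036255), 0.022492699325084686)
0.07 6079 0.07353390074972604 ((0.5367998480796814, -0.15376514196395874), (0.05834018439054489, 0.05892354995012283), 9.819336891174316) ((0.5360341668128967, -0.1539393663406372), 0.030054310336709023)
[[ 1.88642643e-01  9.37496992e-01  2.92426647e-01  6.15784756e-01]
 [-9.82045799e-01  1.80095625e-01  5.61392342e-02 -1.37475704e-01]
 [-3.43966554e-05 -2.97766614e-01  9.54638697e-01  2.89743780e-01]
 [ 0.00000000e+00  0.00000000e+00  0.00000000e+00  1.00000000e+00]] [[ 3.84108147e-04  9.54618096e-01  2.97832409e-01  8.09192124e-02]
 [ 9.99999919e-01 -3.31076474e-04 -2.28506103e-04  2.75455180e-04]
 [-1.19530757e-04  2.97832472e-01 -9.54618146e-01 -1.57553154e-01]
 [ 0.00000000e+00  0.00000000e+00  0.00000000e+00  1.00000000e+00]]
```

View pics/w2.png

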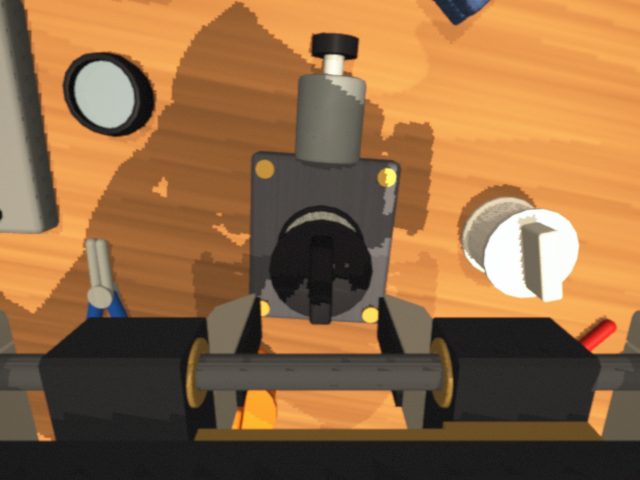

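The wing sits at (321,270), centred between the finger tips. I'll descend and grip gently.

move_arm --pt "0 0.01 0.25 0 0 0" --pt "0 0.01 0.45 0 0 0" --pt "0 0.01 0.53 0 0 0" --pt "0 0.01 0.53 0 0 0"

```text
time: 2.75
tool_pos: [0.5366, -0.154, 0.0795]
tool_rot: [3.141, -0.001, 0.189]
contact_force: [0.7, -0.3, 0.3]
opening: 0.0503
grip_force: 0.0
```

move_arm --pt "0 0 0 0 0 0" --pt "0 0 0 0 0 0" --pt "0 0 0 0 0 0" --pt "0 0 0 0 0 0" --pt "0 0 0 0 0 0" --pt "0 0 0 0 0 0" --fingers -1 --newtons 15

```text
time: 3.5
tool_pos: [0.5361, -0.1538, 0.0788]
tool_rot: [-3.141, 0.0, 0.189]
contact_force: [-0.9, 1.3, 0.7]
opening: 0.0121
grip_force: 15.0
```

move_arm --pt "0 0 -0.03 0 0 0" --pt "0 0 -0.03 0 0 -0.05" --pt "0 0 -0.03 0 0 -0.1" --pt "0 0 -0.03 0 0 -0.127" --pt "0 0 -0.03 0 0 -0.127"

```text
time: 4.12
tool_pos: [0.5359, -0.1539, 0.0815]
tool_rot: [-3.141, 0.0, 0.587]
contact_force: [0.5, 0.3, -2.8]
opening: 0.0123
grip_force: 15.0
```

move_arm --pt "0 0 -0.025 0 0 0" --pt "0 0 -0.04 0 0 0" --pt "0 0 -0.04 0 0 0"

```text
time: 4.5
tool_pos: [0.5356, -0.1537, 0.0845]
tool_rot: [-3.14, 0.001, 0.587]
contact_force: [1.9, -1.4, -16.3]
opening: 0.012
grip_force: 15.0
```

The weight reads about 2.8 N, and it is blocked here with a 13 N pull. I'll back off and turn to 0.65 rad.

move_arm --pt "0 0 0.04 0 0 0" --pt "0 0 0.04 0 0 -0.04" --pt "0 0 0.04 0 0 -0.08" --pt "0 0 0.04 0 0 -0.08" --pt "0 0 0.015 0 0 -0.08" --pt "0 0 0 0 0 -0.08" --pt "0 0 0 0 0 -0.08"

```text
time: 5.38
tool_pos: [0.536, -0.1538, 0.0851]
tool_rot: [-3.141, 0.0, 0.838]
contact_force: [2.7, -0.5, -14.0]
opening: 0.0119
grip_force: 15.0
```

move_arm --pt "0 0 0.04 0 0 0" --pt "0 0 0.04 0 0 -0.04" --pt "0 0 0.04 0 0 -0.08" --pt "0 0 0.04 0 0 -0.08" --pt "0 0 0.015 0 0 -0.08" --pt "0 0 0 0 0 -0.08" --pt "0 0 0 0 0 -0.08"

```text
time: 6.25
tool_pos: [0.5363, -0.154, 0.086]
tool_rot: [3.141, -0.0, 1.089]
contact_force: [0.4, -0.4, -3.5]
opening: 0.0117
grip_force: 15.0
```

move_arm --pt "0 0 -0.02 0 0 0" --pt "0 0 -0.03 0 0 0" --pt "0 0 -0.03 0 0 0"

```text
time: 6.62
tool_pos: [0.5362, -0.1539, 0.0888]
tool_rot: [3.141, -0.0, 1.09]
contact_force: [0.3, -0.8, -2.7]
opening: 0.0114
grip_force: 15.0
```

move_arm --pt "0 0 -0.03 0 0 0" --pt "0 0 -0.06 0 0 0" --pt "0 0 -0.09 0 0 0" --pt "0 0 -0.12 0 0 0" --pt "0 0 -0.12 0 0 0"

```text
time: 7.25
tool_pos: [0.5363, -0.154, 0.1011]
tool_rot: [3.141, -0.0, 1.09]
contact_force: [-0.5, 0.0, -4.3]
opening: 0.0118
grip_force: 15.0
```

move_arm --pt "0 0 -0.1 0 0 0" --pt "0 0 -0.2 0 0 0" --pt "0 0 -0.3 0 0 0" --pt "0 0 -0.45 0 0 0" --pt "0 0 -0.6 0 0 0" --pt "0 0 -0.6 0 0 0" --newtons 22

```text
time: 8.0
tool_pos: [0.537, -0.1543, 0.1625]
tool_rot: [3.138, -0.0, 1.09]
contact_force: [-0.4, 0.6, -3.7]
opening: 0.0121
grip_force: 22.0
```

```bash
python3 - <<'E'
from h import *
s=robot.observe();print(s['tool_pos'],s['tool_rot'],s['contact_force'],s['qpos'])
c=cam('scene');W=cloud(c);save('c3.png',c['image'])
x,y,z=W[...,0],W[...,1],W[...,2]
m=((np.hypot(x-.58,y-.141)<.08)&(z>.038)&(z<.053)).astype(np.uint8)
m=cv2.morphologyEx(m,cv2.MORPH_OPEN,np.ones((5,5)))>0
q=W[m];print('pan',len(q),np.median(q[:,2]),cv2.minEnclosingCircle(q[:,:2].astype(np.float32)),cv2.fitEllipse(cv2.convexHull(q[:,:2].astype(np.float32))))
E
```

```text
[ 0.53700564 -0.15428373  0.16254035] [ 3.13805252e+00 -2.66050870e-04  1.09016211e+00] [-0.4269355   0.58163437 -3.65732701] [-4.16960223e-01  4.58550476e-01  1.52902354e+00  4.40855462e-05
  1.15046875e+00  6.36565503e-02]
pan 2388 0.04425506261021234 ((0.5812451839447021, 0.1413031965494156), 0.05912575498223305) ((0.5815111994743347, 0.1413695514202118), (0.11461298167705536, 0.11694210022687912), 85.95111846923828)
```

View pics/c3.png

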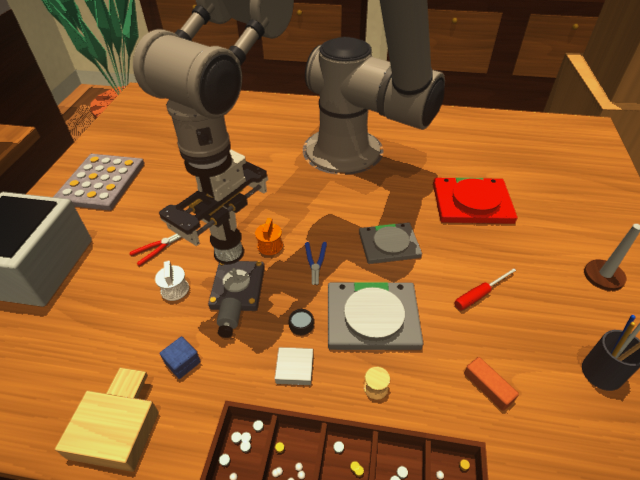

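The spool hangs free and upright above the stand. I'll carry it about 0.297 m across to the pan.

move_arm --pt "0.1 -0.03 0 0 0 0" --pt "0.25 -0.09 0 0 0 0" --pt "0.45 -0.15 0 0 0 0" --pt "0.7 -0.24 0 0 0 0" --pt "0.94 -0.32 0 0 0 0"

```text
time: 8.68
tool_pos: [0.551, -0.0537, 0.1603]
tool_rot: [-3.141, -0.0, 1.091]
contact_force: [-0.6, 0.0, -3.2]
opening: 0.0119
grip_force: 22.0
```

move_arm --pt "0.24 -0.08 0 0 0 0" --pt "0.48 -0.16 0 0 0 0" --pt "0.71 -0.24 0 0 0 0" --pt "0.94 -0.32 0 0 0 0"

```text
time: 9.18
tool_pos: [0.5659, 0.0445, 0.1603]
tool_rot: [-3.141, 0.0, 1.091]
contact_force: [0.3, -0.1, -3.2]
opening: 0.0116
grip_force: 22.0
```

move_arm --pt "0.24 -0.08 0 0 0 0" --pt "0.45 -0.15 0 0 0 0" --pt "0.68 -0.23 0 0 0 0" --pt "0.83 -0.28 0 0 0 0" --pt "0.92 -0.31 0 0 0 0" --pt "0.92 -0.31 0 0 0 0" --pt "0.92 -0.31 0 0 0 0"

```text
time: 10.05
tool_pos: [0.5813, 0.1377, 0.1607]
tool_rot: [3.142, 0.0, 1.09]
contact_force: [-0.2, -0.1, -3.0]
opening: 0.0118
grip_force: 22.0
```

```bash
python3 - <<'E'
from h import *
s=robot.observe();print(s['tool_pos'],s['tool_rot'],s['contact_force'])
c=cam('wrist');save('w4.png',c['image']);W=cloud(c)
x,y,z=W[...,0],W[...,1],W[...,2]
m=((np.hypot(x-.58,y-.14)<.075)&(z>.038)&(z<.053))
m=cv2.morphologyEx(m.astype(np.uint8),cv2.MORPH_OPEN,np.ones((5,5)))>0
q=W[m][:,:2].astype(np.float32);print('wrist pan',len(q),np.median(W[m][:,2]),cv2.fitEllipse(cv2.convexHull(q)))
c=cam('side');W=cloud(c);x,y,z=W[...,0],W[...,1],W[...,2]
m=(np.hypot(x-s['tool_pos'][0],y-s['tool_pos'][1])<.033)&(z>.08)&(z<.15)
print('side spool z min',np.percentile(W[m][:,2],[0,1,5]),m.sum())
E
```

```text
[0.58129639 0.13767589 0.16069277] [3.14155016e+00 3.58739396e-04 1.08960443e+00] [-0.22713445 -0.14299452 -3.02304845]
wrist pan 12050 0.04498234276392693 ((0.5821496844291687, 0.13904985785484314), (0.11485365033149719, 0.11517740041017532), 73.21446228027344)
side spool z min [0.106272   0.11024014 0.11196862] 429
```

View pics/w4.png

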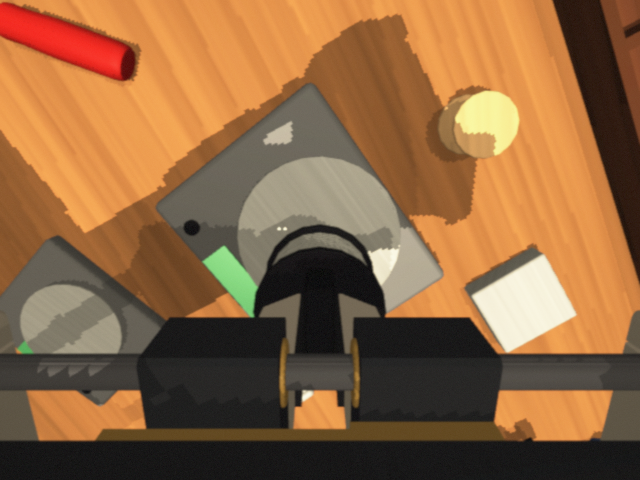

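The spool is over the pan's centre, measured at (0.582, 0.139), within about 2 mm. I'll descend and feel for contact.

move_arm --pt "0.01 0 0.15 0 0 0" --pt "0.01 0 0.3 0 0 0" --pt "0.01 0 0.42 0 0 0" --pt "0.01 0 0.52 0 0 0" --pt "0.01 0 0.57 0 0 0" --pt "0.01 0 0.57 0 0 0" --pt "0.01 0 0.57 0 0 0"

```text
time: 11.02
tool_pos: [0.5822, 0.1392, 0.1042]
tool_rot: [3.141, -0.001, 1.09]
contact_force: [-0.6, 0.1, -3.0]
opening: 0.0118
grip_force: 22.0
```

move_arm --pt "0 0 0.015 0 0 0" --pt "0 0 0.03 0 0 0" --pt "0 0 0.045 0 0 0" --pt "0 0 0.055 0 0 0" --pt "0 0 0.055 0 0 0" --pt "0 0 0.055 0 0 0"

```text
time: 11.78
tool_pos: [0.5819, 0.1392, 0.0983]
tool_rot: [3.141, -0.0, 1.09]
contact_force: [-0.6, -1.1, -2.8]
opening: 0.0119
grip_force: 22.0
```

move_arm --pt "0 0 0.005 0 0 0" --pt "0 0 0.01 0 0 0" --pt "0 0 0.015 0 0 0" --pt "0 0 0.02 0 0 0" --pt "0 0 0.02 0 0 0" --pt "0 0 0.02 0 0 0"

```text
time: 12.52
tool_pos: [0.5818, 0.1392, 0.0962]
tool_rot: [3.142, 0.0, 1.09]
contact_force: [-0.0, -0.5, -3.1]
opening: 0.0118
grip_force: 22.0
```

move_arm --pt "0 0 0.005 0 0 0" --pt "0 0 0.01 0 0 0" --pt "0 0 0.015 0 0 0" --pt "0 0 0.02 0 0 0" --pt "0 0 0.02 0 0 0" --pt "0 0 0.02 0 0 0"

```text
time: 13.28
tool_pos: [0.5819, 0.1392, 0.0944]
tool_rot: [3.141, -0.0, 1.09]
contact_force: [0.2, -0.6, -0.7]
opening: 0.0123
grip_force: 22.0
```

In contact: about 2.3 N is now on the pan. I'll ease down another 0.5 mm and then release.

move_arm --pt "0 0 0.005 0 0 0" --pt "0 0 0.005 0 0 0" --pt "0 0 0.005 0 0 0"

```text
time: 13.65
tool_pos: [0.5819, 0.1392, 0.0939]
tool_rot: [3.141, -0.0, 1.09]
contact_force: [-0.7, 0.0, -0.8]
opening: 0.0118
grip_force: 22.0
```

move_arm --pt "0 0 0 0 0 0" --pt "0 0 0 0 0 0" --pt "0 0 0 0 0 0" --pt "0 0 0 0 0 0" --pt "0 0 0 0 0 0" --fingers 0

```text
time: 14.28
tool_pos: [0.5818, 0.1392, 0.0937]
tool_rot: [3.142, -0.0, 1.09]
contact_force: [-0.6, -0.4, -0.1]
opening: 0.0457
grip_force: 0.0
```

move_arm --pt "0 0 -0.1 0 0 0" --pt "0 0 -0.3 0 0 0" --pt "0 0 -0.6 0 0 0" --pt "0 0 -0.9 0 0 0" --pt "0 0 -0.9 0 0 0" --pt "0 0 -0.9 0 0 0"

```text
time: 15.02
tool_pos: [0.5814, 0.1391, 0.1833]
tool_rot: [-3.141, 0.0, 1.09]
contact_force: [1.2, 0.4, -0.5]
opening: 0.0459
grip_force: 0.0
```

```bash
python3 - <<'E'
from h import *
s=robot.observe();print(s['tool_pos'],s['contact_force'],s['opening'])
c=cam('wrist');save('w5.png',c['image']);W=cloud(c)
x,y,z=W[...,0],W[...,1],W[...,2];n=np.hypot(x-.582,y-.139)<.08
for lo,hi in((.104,.118),(.082,.095),(.035,.05)):
    m=cv2.morphologyEx((n&(z>lo)&(z<hi)).astype(np.uint8),cv2.MORPH_OPEN,np.ones((3,3)))>0
    q=W[m]
    if len(q): print(lo,len(q),np.median(q[:,2]),q[:,2].std(),cv2.minEnclosingCircle(q[:,:2].astype(np.float32)))
E
```

```text
[0.58139041 0.13912576 0.18328194] [ 1.20476007  0.40098154 -0.4822301 ] 0.045949904782655815
0.104 1373 0.11161422862114084 0.0011294055444950677 ((0.5820204019546509, 0.13894400000572205), 0.02218741923570633)
0.082 4684 0.08776951331634078 0.0008358941945680325 ((0.5821709632873535, 0.13859084248542786), 0.030178988352417946)
0.035 10654 0.041844232885007215 0.00123922871854846 ((0.5820496678352356, 0.13868068158626556), 0.058215439319610596)
```

View pics/w5.png

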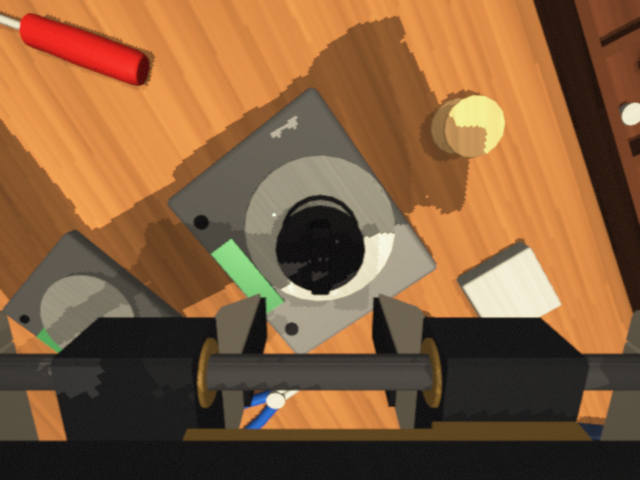

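The spool stands upright at the pan's centre (320,245). The pan has sunk about 3 mm under it, and the arm is clear.

```bash
python3 -c "
from cell import robot
print(robot.hand_in())"
```

```text
the job is handed in; nothing more can be done
None
```

The spool came free at about 0.9 rad anticlockwise and now stands upright at the centre of the large grey scale's pan, released with the arm clear; I handed the job in at about 15 s of the 61 s, and no verdict came back.

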